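# Push the press carriage home and shut the guard gate

### The job

Get the bench press ready for a stroke: push the carriage, with the piston standing on it, fully home under the ram with your fingertips, and then push the guard gate fully shut. Only push: do not touch the piston itself, which must stay standing in its seat, and leave the other things on the bench where they are.

Things in the scene. Friction and masses are not known exactly. Their poses are not given: they have to be found in the camera images.
- press: bench press, fixed. Origin: on the bench below the ram's axis; x points into the press, y left as seen by the operator, z up. Sizes in mm: base x -120..100, y +-150, 20 high; columns at y +-128 (40 wide, x +-25) carry a crosshead (x +-40, y +-150) with underside at z 270; ram foot diameter 52 at z 145. The lever handle at y -177 rises from z 315 to 517 and is not needed
- carriage (a joint): press carriage, a steel plate sliding along the press's x on the base. 0 = fully home under the ram (at its stop), positive = drawn out towards the operator (-x of the press), in m; starts at 0.100, stays where left; pushing takes about 3 to 6 N
- carriage_lip (a point): centre of the outer face (facing -x of the press) of the carriage's upright front lip, 55 mm above the bench; lip 90 wide (along y), 10 thick, from 20 to 70 above the bench. It travels with the carriage; when home it is 90 in front of the ram's axis. Axes as the press's
- carriage_seat (a point): middle of the round seat on the carriage, on the plate's upper face, 32 above the bench; a 5 high rim of inner diameter 60 surrounds it. Straight below the ram when the carriage is home. Axes as the press's
- piston: chrome caliper piston, a cylinder of diameter 54 and height 55, standing loose in the carriage's seat and riding with it. Origin: centre of its underside
- gate (a joint): guard gate: upright flat panel on a vertical hinge at the press's left front corner. 0 = fully shut (across the front, along the press's y, at its stop), positive = open, in rad; starts at 1.55 (pointing at the operator) to 2.0 (farther left). Seen from above it turns counter-clockwise to shut. Stays where left; pushing 130 mm from the hinge takes about 1 to 3 N
- gate_hinge (a point): on the gate's vertical hinge axis, 90 mm above the bench, at x -105, y 105 of the press. Barrel radius 12; the post rises to 150 above the bench. The point turns with the gate: the panel runs along its -y; its -x side is the outer face, pushed on to shut the gate (facing the operator when shut)
- gate_edge (a point): middle of the gate's free edge, 190 mm from the hinge axis, 90 above the bench. The panel is 8 thick (11 at its two rails), centred on the line from hinge to here, spans 10 to 190 from the axis and 45 to 135 above the bench. Axes as gate_hinge's
- retaining_ring: flat steel retaining ring lying flat, outer diameter 64, hole 50, 6 thick (mm); a bystander, on the bench near the front of the press, in front of or beside the carriage, possibly below the gate's sweep. Origin: centre of its underside
- seal_ring: polymer seal ring lying flat, outer diameter 60, hole 46, 7 thick (mm); a bystander, on the bench near the front of the press, in front of or beside the carriage, possibly below the gate's sweep. Origin: centre of its underside
- union: brass pipe union standing upright, 30 across, 34 high (mm); a bystander, on the bench near the front of the press, in front of or beside the carriage, possibly below the gate's sweep. Origin: centre of its underside
- wrench: steel wrench lying flat, 170 long (along its x) (mm), off to the side; a bystander. Origin: underside, near mid-length
- can: upright closed can, diameter 60, 160 high (mm); a bystander, off to the side. Origin: centre of its underside
- caliper: caliper casting, about 120 x 130 x 70 high (mm); a bystander, off to the side. Origin: centre of its underside
Things that resemble listed ones, but are neither listed nor needed, are in the scene too. Leave any green, red or turquoise look-alike of the piston alone.

How it is judged:
On the way, in this order (a step that is already met when the one before it is completed fails the run):
1. the carriage is fully home with the piston standing in its seat (value of joint carriage below 0.004 m and horizontal distance between piston and carriage_seat below 0.008 m and angle between piston's own z axis and vertical below 0.1 rad and z of piston in the frame of carriage_seat below 0.005 m), for 0.2 s.
2. then the guard gate is fully shut (value of joint gate below 0.06 rad), for 0.2 s.
At the end, for the whole second after the job is handed in: The carriage is home within 4 mm, the gate shut within 0.06 rad, and the piston stands at rest and upright in its seat, within 10 mm of the ram's axis (all of step 1 and value of joint gate below 0.06 rad and horizontal distance between piston and press below 0.01 m and linear speed of piston below 0.02 m/s); the robot touches nothing.
It fails at once if the gripper touched the piston (contact force between any of the fingers, the arm and piston above 1 N).
It fails at once if the piston was lifted or tipped out of its seat (z of piston in the frame of carriage_seat above 0.01 m or angle between piston's own z axis and vertical above 0.3 rad).
It fails at once if the gate was swung into the way while the carriage was still out (value of joint gate below 0.8 rad and value of joint carriage above 0.03 m).
It fails at once if another thing on the bench was moved by more than 20 mm (distance of any of retaining_ring, seal_ring, union, wrench, can, caliper from where it was at the start of the episode above 0.02 m).
It also fails if it takes over 58 s, if anything falls off the work surface, if the arm or the gripper's body presses on something with over 40 N, if the wrist force passes 120 N, or if a joint passes its speed limit or range.

### The arm

A 6-joint arm with a two-finger parallel gripper is mounted at the origin on the work surface. World frame = base frame: x ahead of the robot, y to its left, z up, the work surface at z = 0. Lengths are in m, angles in rad, forces in N, time in s.
With the tool pointing down it reaches from about 0.225 to 0.875 m from the base axis. Payload 3.4 kg.
Tool frame: the origin (TCP) lies at the very end of the fingers, on their centre line; the grasp point (between the pads) lies 19 mm behind it; z points along the fingers, y is the line along which they close (so a half turn about z gives the same grasp; the last joint's range is limited). The gripper opens to 85 mm and grips with 20 to 120 N. Pads are 22 mm wide; open, the fingers measure 114 mm over their backs; the gripper's body (76 mm by 85 mm) begins 54 mm behind the grasp point. The pads swing forward as they close: fully open they stand 13 mm farther back than shut.
Start: joints at [1.147, 0.276, 1.505, -0, 1.361, -0.121], TCP at [0.171, 0.549, 0.231] pointing down, gripper open.
Joint ranges: [-2.89, 2.89], [-0.75, 2.08], [0.22, 2.7], [-1.18, 4.32], [0.11, 2.71], [-2.7, 2.7]. Speed limits (rad/s): [2.57, 2.57, 3.14, 3.14, 3.14, 3.14].

### API

Orientations are given as a unit quaternion [w, x, y, z].
In Python, from station import state, snapshot, sign_off, boxes_of gives the robot as it stands.
- The arm moves only by the tool drive_tool, never from a script. Its argument "motion" is a list of rows, each a list of 3 entries, a list of its own where there are three numbers: the closure, from 0 (fully open) to 1 (shut), then the shift along the world's x, y, z in m, then the turn about the world's z in rad. A call has 1 to 10 rows; each row is the pose to reach, as a shift and turn from the pose commanded when the call began; what a row does not reach only later rows make up. A row lasts 1/12 s, in which the tool goes at most 41.7 mm and 7.16 degrees, less where a joint would pass 70% of its speed; a pose out of reach is approached as far as the arm can. A call with a gripper value outside its range is refused whole. The fingers move at their own pace and stop on an object; "squeeze" is the grip in N (left out, the last holds). Time passes only in rows, so rows that repeat a pose let the fingers close. It gives the time, the measured TCP pose, the force, the opening and the grip force at its end, in the units of the state.
- state(): the state, without advancing time (a new reading comes with each control period).
- snapshot(name): name is "side" or "top"; returns a dict with "image" (480x640x3 uint8, blue, green, red), "mtx" (3x3 intrinsics, pixels), "dist" ([k1, k2, p1, p2, k3] as OpenCV has them; the pictures are not rectified), "rvec" (rotation vector, rad) and "tvec" (3), from world to camera coordinates, as OpenCV has them. Camera axes: x right, y down, z forward; pixel columns grow to the right and rows downward; lengths in m; the calibration is good to about 2 mm. A picture is of the moment at which its call begins. There is no depth.
- sign_off(): hands the job in; it is judged then, once.
Trained networks look in a picture, given as the dict that the camera call returned (one of the last four; its "shot" number tells which), for a name from the list of things; names that differ only in an ending like _2 or _b are one class to them, and where a whole thing is asked for, a point or a joint stands for the part that bears it (a point fixed in the world has none). Each returns a list of dicts, best first, with "p" (0 to 1); they miss things now and then, are a little off and sometimes report something else, mostly with a low value. They report only what shows in the picture. A call takes as long as a camera call. They do not tell look-alikes from the thing itself.
- boxes_of(picture, target): "rect" ([left, top, right, bottom] in pixels, round what is visible of it).
The state is a dict: "clock": time; "joint_positions": joint angles; "joint_vel": joint speeds; "effort": joint torques, N m; "ee_pos": TCP position; "ee_rot": TCP orientation; "contact_force": force on the tool from outside, world axes, zero at the start; "wrist_torque": the same for the moment, N m; "width": opening from 0.0 (shut) to 1.0 (fully open); "grip_force": force on a finger pad.
Only numpy, scipy, OpenCV 4.12 (cv2) and the standard library are available. Lean on these libraries where they do the work, as an engineer would, in place of code of your own. Each camera call takes 0.05 s, during which the arm holds its last target. There are 200 camera calls.

## Working session

There is one attempt and no reset: what is moved stays moved. The work goes in short steps, Python scripts to look and compute and a tool call to move; the robot and the scene stay as the last step left them, time stands still between calls to the robot, and variables do not carry over. Pictures are saved under pics/ and viewed, at most 10 in all, crops included, and the job is handed in when it is done.

Besides the shell and the picture viewer there is one more tool, called after "Emit:" as name(argument=value, ...) on one line, values as JSON. drive_tool: Moves the arm, as the interface text tells. Its arguments: {"type":"object","properties":{"motion":{"type":"array","items":{"type":"array"}},"squeeze":{"type":"number"}},"required":["motion"]}

```bash
mkdir -p pics; cat > h.py <<'E'
import numpy as np, cv2
from station import *
def ray(s,uv):
    R=cv2.Rodrigues(np.array(s["rvec"],float))[0];t=np.array(s["tvec"],float).ravel()
    n=cv2.undistortPoints(np.array([[uv]],float),np.array(s["mtx"]),np.array(s["dist"]))[0,0]
    return -R.T@t, R.T@np.array([n[0],n[1],1])
def atz(s,uv,z):
    c,d=ray(s,uv); return c+d*(z-c[2])/d[2]
def proj(s,P):
    return cv2.projectPoints(np.array(P,float).reshape(-1,1,3),np.array(s["rvec"],float),np.array(s["tvec"],float),np.array(s["mtx"]),np.array(s["dist"]))[0].reshape(-1,2)
E
python3 - <<'E'
from h import *
np.set_printoptions(precision=3,suppress=True)
for n in("top","side"):
    s=snapshot(n); cv2.imwrite(f"pics/{n}0.png",s["image"]); print(n,ray(s,(320,240)))
    for t in["press","carriage","carriage_lip","piston","gate","gate_hinge","retaining_ring","seal_ring","union","wrench","can","caliper"]:
        try: print(t,[(np.round(b["rect"]).tolist(),round(b["p"],2)) for b in boxes_of(s,t)[:3]])
        except Exception as e: print(t,e)
E
```

```text
top (array([0.482, 0.03 , 1.668]), array([ 0.075, -0.019, -0.997]))
press [([239.0, 107.0, 384.0, 295.0], 0.68)]
carriage [([291.0, 201.0, 327.0, 249.0], 0.59), ([441.0, 194.0, 484.0, 236.0], 0.16)]
carriage_lip [([292.0, 200.0, 330.0, 252.0], 0.94)]
piston [([380.0, 252.0, 403.0, 274.0], 0.87), ([301.0, 210.0, 320.0, 230.0], 0.84), ([379.0, 213.0, 398.0, 229.0], 0.81)]
gate [([271.0, 227.0, 288.0, 294.0], 0.63), ([287.0, 245.0, 291.0, 260.0], 0.18)]
gate_hinge [([269.0, 225.0, 284.0, 290.0], 0.77), ([291.0, 198.0, 330.0, 250.0], 0.44)]
retaining_ring [([273.0, 224.0, 286.0, 292.0], 0.29)]
seal_ring [([280.0, 243.0, 291.0, 247.0], 0.5)]
union [([346.0, 270.0, 357.0, 281.0], 0.56)]
wrench [([424.0, 271.0, 437.0, 323.0], 0.66)]
can [([132.0, 241.0, 169.0, 261.0], 0.92)]
caliper [([440.0, 192.0, 486.0, 236.0], 0.95)]
side (array([-0.125, -0.689,  0.964]), array([ 0.511,  0.527, -0.679]))
press [([252.0, 18.0, 498.0, 265.0], 0.68)]
carriage [([309.0, 211.0, 378.0, 254.0], 0.55)]
carriage_lip [([312.0, 212.0, 375.0, 255.0], 0.58)]
piston [([448.0, 250.0, 478.0, 284.0], 0.95), ([409.0, 265.0, 437.0, 301.0], 0.8), ([268.0, 164.0, 294.0, 194.0], 0.78)]
gate [([253.0, 176.0, 320.0, 250.0], 0.84)]
gate_hinge [([253.0, 178.0, 320.0, 244.0], 0.71)]
retaining_ring [([348.0, 269.0, 380.0, 290.0], 0.57)]
seal_ring [([279.0, 223.0, 306.0, 244.0], 0.61), ([180.0, 109.0, 210.0, 172.0], 0.6), ([309.0, 209.0, 377.0, 257.0], 0.24)]
union [([321.0, 286.0, 342.0, 303.0], 0.77)]
wrench [([367.0, 360.0, 437.0, 422.0], 0.68), ([182.0, 111.0, 211.0, 173.0], 0.52)]
can [([182.0, 109.0, 214.0, 173.0], 0.84)]
caliper [([495.0, 314.0, 567.0, 386.0], 0.82), ([314.0, 213.0, 375.0, 255.0], 0.59)]
```

View pics/top0.png

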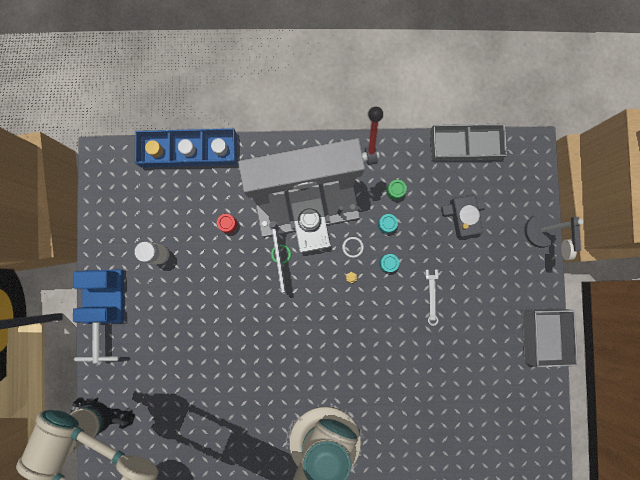

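View pics/side0.png

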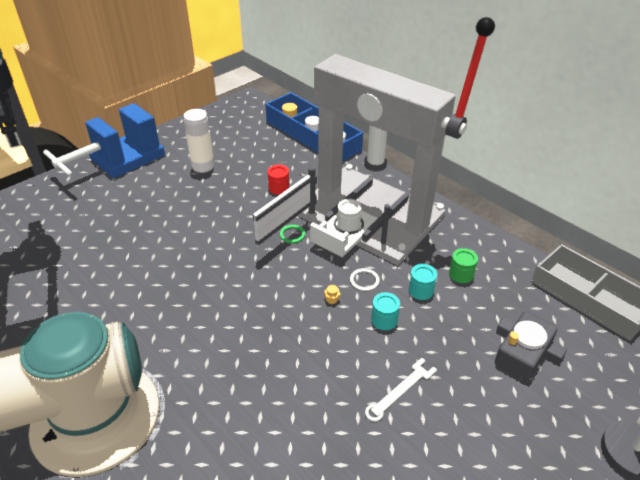

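The top view shows the chrome piston on the carriage at (310,219), the gate from (274,230) to (283,292), the ring at (353,246), the green seal at (281,254) and the union at (351,277). The cylinders at (227,223), (389,223), (390,263) and (397,189) are red, turquoise and green look-alikes. Only the one at (310,219) is chrome and stands on the carriage, so that is the piston. I'll confirm it in an enlarged crop.

```bash
python3 - <<'E'
import cv2
a=cv2.imread("pics/top0.png")[150:300,230:400]; cv2.imwrite("pics/c1.png",cv2.resize(a,None,fx=4,fy=4,interpolation=cv2.INTER_CUBIC))
a=cv2.imread("pics/side0.png")[150:310,240:450]; cv2.imwrite("pics/c2.png",cv2.resize(a,None,fx=3.7,fy=3.7,interpolation=cv2.INTER_CUBIC))
E
```

```text
(no output)
```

View pics/c1.png

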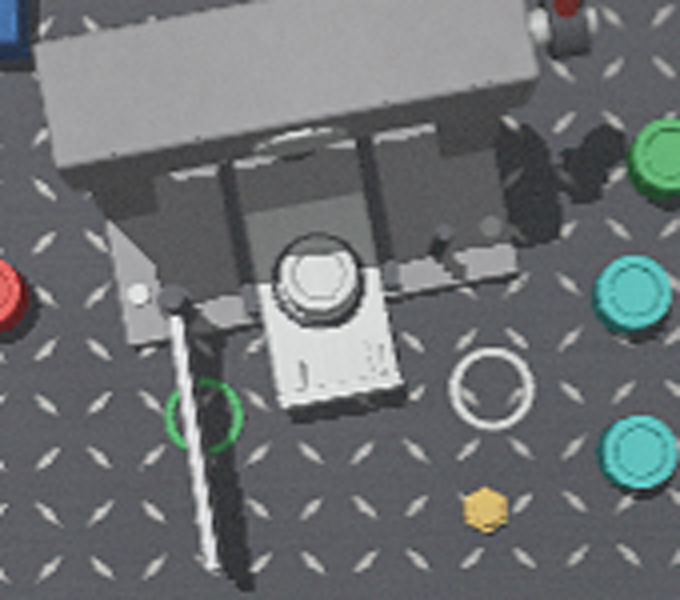

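View pics/c2.png

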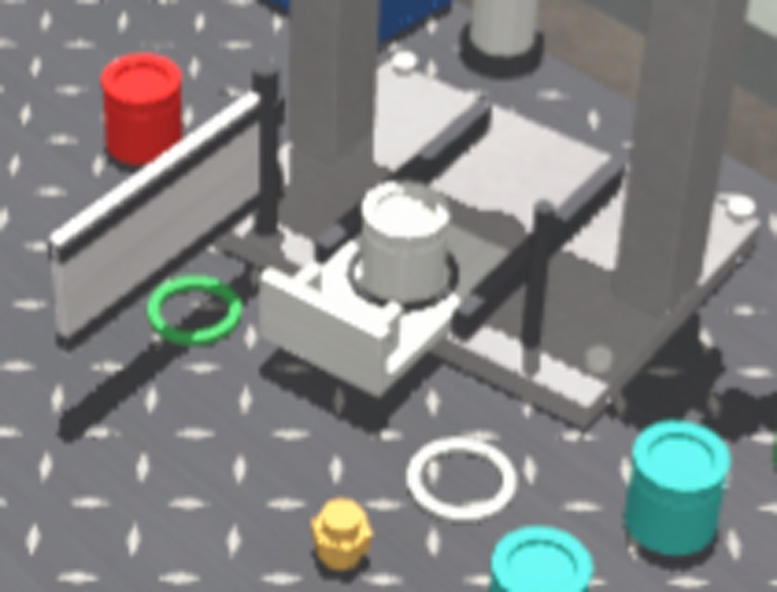

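```bash
python3 - <<'E'
from h import *
from scipy.optimize import least_squares
np.set_printoptions(precision=3,suppress=True)
st=state(); print(st["ee_pos"],st["ee_rot"],st["contact_force"])
T=snapshot("top");S=snapshot("side")
ct=lambda u,v:((u+.5)/4-.5+230,(v+.5)/4-.5+150)
cs=lambda u,v:((u+.5)/3.7-.5+240,(v+.5)/3.7-.5+150)
# model(points in press frame) ; params x,y,yaw,carriage q, gate g
def model(p):
    x,y,a,q,g=p
    e=np.array([-np.sin(g),-np.cos(g)])  # gate dir in press frame: shut -> -y, open -> -x
    gh=np.array([-.105,.105]); tip=gh+.19*e
    L=[(T,ct(128,345),(-.12,.15,.02)),(T,ct(518,276),(-.12,-.15,.02)),
       (T,ct(319,277),(-q,0,.087)),(S,cs(405,206),(-q,0,.087)),
       (T,ct(212,569),(*tip,.135)),(S,cs(57,243),(*tip,.135)),
       (T,ct(173,298),(*gh,.15)),(S,cs(265,75),(*gh,.15)),
       (S,cs(590,410),(-.12,-.15,.02)),
       (S,cs(262,280),(-.09-q,.045,.07)),(S,cs(385,338),(-.09-q,-.045,.07)),(T,ct(284,408),(-.09-q,.045,.07)),(T,ct(404,386),(-.09-q,-.045,.07))]
    r=[];c,s=np.cos(a),np.sin(a)
    for I,uv,P in L:
        w=(x+c*P[0]-s*P[1],y+s*P[0]+c*P[1],P[2]); r.append(proj(I,w)[0]-uv)
    return np.array(r)
f=least_squares(lambda p:model(p).ravel(),[.75,.1,.15,.1,1.6],loss="soft_l1")
print(f.x); print(model(f.x))
x,y,a,q,g=f.x;c,s=np.cos(a),np.sin(a)
W=lambda X,Y:np.array([x+c*X-s*Y,y+s*X+c*Y])
print("lip",W(-.09-q,0),"home lip",W(-.09,0),"hinge",W(-.105,.105),"tip",W(-.105-.19*np.sin(g),.105-.19*np.cos(g)))
for n,uv,z in[("ring",ct(492,389),.003),("seal",ct(204,416),.004),("union",ct(487,510),.034),("turq",ct(640,452),.05)]:
    w=atz(T,uv,z); print(n,w, np.array([[c,s],[-s,c]])@(w[:2]-[x,y]))
E
```

```text
[0.171 0.549 0.231] [0.    0.151 0.989 0.   ] [-0.41  -0.165 -0.417]
[0.763 0.044 0.164 0.1   1.602]
[[ 0.667  0.747]
 [ 0.914 -0.575]
 [ 0.583 -0.619]
 [ 0.556  0.314]
 [ 1.262  0.363]
 [-0.371 -1.015]
 [ 0.252  0.373]
 [ 0.451 -2.408]
 [-0.45  -0.793]
 [-0.553 -1.34 ]
 [-1.036 -0.405]
 [-0.046  0.365]
 [ 0.296  0.078]]
lip [0.575 0.014] home lip [0.674 0.03 ] hinge [0.642 0.131] tip [0.453 0.106]
ring [ 0.583 -0.099  0.003] [-0.201 -0.113]
seal [0.568 0.12  0.004] [-0.18   0.106]
union [ 0.491 -0.09   0.034] [-0.29  -0.089]
turq [ 0.531 -0.203  0.05 ] [-0.269 -0.207]
```

Emit:
drive_tool(motion=[[1,[0.364,-0.543,0],0.468],[1,[0.364,-0.543,0],0.468],[1,[0.364,-0.543,0],0.468],[1,[0.364,-0.543,0],0.468],[1,[0.364,-0.543,0],0.468],[1,[0.364,-0.543,0],0.468],[1,[0.364,-0.543,0],0.468],[1,[0.364,-0.543,0],0.468],[1,[0.364,-0.543,0],0.468],[1,[0.364,-0.543,0],0.468]])

```text
clock: 2.23
ee_pos: [0.399, 0.2092, 0.2317]
ee_rot: [0.0, -0.083, 0.997, 0.0]
contact_force: [1.0, -0.3, -0.0]
width: -0.0
grip_force: 0.0
```

Emit:
drive_tool(motion=[[1,[0.136,-0.203,0],0],[1,[0.136,-0.203,0],0],[1,[0.136,-0.203,0],0],[1,[0.136,-0.203,0],0],[1,[0.136,-0.203,0],0],[1,[0.136,-0.203,0],0],[1,[0.136,-0.203,0],0],[1,[0.136,-0.203,0],0]])

```text
clock: 2.9
ee_pos: [0.535, 0.0063, 0.2309]
ee_rot: [-0.0, -0.081, 0.997, 0.0]
contact_force: [-0.6, -0.4, 1.0]
width: -0.0
grip_force: 0.0
```

Now I'll descend to z 0.045.

Emit:
drive_tool(motion=[[1,[0,0,-0.04],0],[1,[0,0,-0.08],0],[1,[0,0,-0.12],0],[1,[0,0,-0.155],0],[1,[0,0,-0.186],0],[1,[0,0,-0.186],0],[1,[0,0,-0.186],0]])

```text
clock: 3.48
ee_pos: [0.5324, 0.0092, 0.0446]
ee_rot: [-0.002, -0.083, 0.997, 0.001]
contact_force: [-0.5, 0.8, -0.4]
width: -0.002
grip_force: 0.0
```

```bash
python3 - <<'E'
from h import *
s=snapshot("side"); cv2.imwrite("pics/s1.png",cv2.resize(s["image"][110:330,200:460],None,fx=2.7,fy=2.7,interpolation=cv2.INTER_CUBIC))
E
```

```text
(no output)
```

View pics/s1.png

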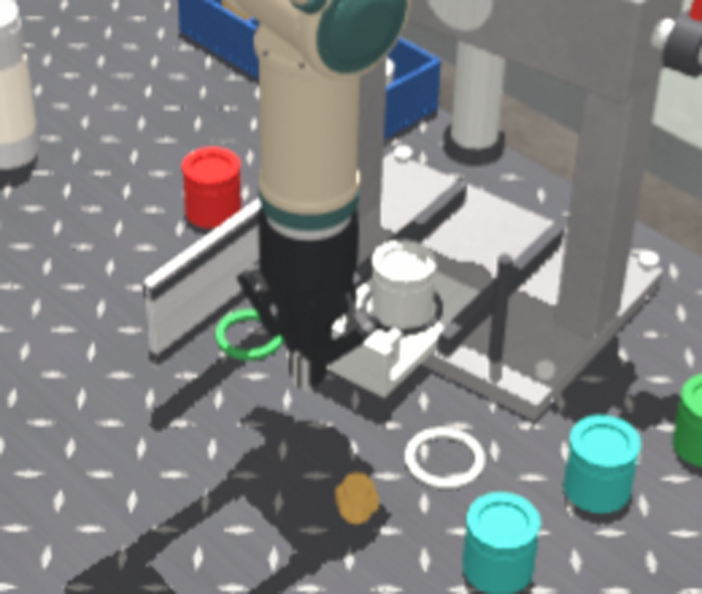

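The fingers are in front of the lip, clear of the gate and the piston. Now a slow push.

Emit:
drive_tool(motion=[[1,[0.008,0.0013,0],0],[1,[0.016,0.0026,0],0],[1,[0.02,0.0033,0],0],[1,[0.024,0.004,0],0],[1,[0.028,0.0046,0],0],[1,[0.033,0.0055,0],0],[1,[0.039,0.0065,0],0],[1,[0.046,0.0076,0],0],[1,[0.053,0.0088,0],0],[1,[0.06,0.01,0],0]])

```text
clock: 4.37
ee_pos: [0.5943, 0.0182, 0.0451]
ee_rot: [-0.001, -0.082, 0.997, 0.0]
contact_force: [-4.7, 1.6, 2.5]
width: 0.001
grip_force: 2.0
```

Emit:
drive_tool(motion=[[1,[0.008,0.0013,0],0],[1,[0.016,0.0026,0],0],[1,[0.024,0.004,0],0],[1,[0.032,0.0053,0],0],[1,[0.04,0.0066,0],0],[1,[0.048,0.0079,0],0],[1,[0.054,0.009,0],0],[1,[0.058,0.0096,0],0],[1,[0.061,0.01,0],0],[1,[0.063,0.0104,0],0]])

```text
clock: 5.2
ee_pos: [0.6576, 0.0285, 0.0452]
ee_rot: [0.0, -0.083, 0.997, 0.0]
contact_force: [-3.7, 0.5, 0.1]
width: 0.004
grip_force: 1.6
```

Now I'll creep forward until the force rises at the stop.

Emit:
drive_tool(motion=[[1,[0.0015,0.0003,0],0],[1,[0.003,0.0005,0],0],[1,[0.0045,0.0007,0],0],[1,[0.006,0.001,0],0]])

```text
clock: 5.53
ee_pos: [0.6629, 0.0294, 0.0452]
ee_rot: [-0.0, -0.082, 0.997, 0.0]
contact_force: [-3.7, 1.4, -0.5]
width: -0.001
grip_force: 1.6
```

Emit:
drive_tool(motion=[[1,[0.0015,0.0003,0],0],[1,[0.003,0.0005,0],0],[1,[0.0045,0.0007,0],0],[1,[0.006,0.001,0],0]])

```text
clock: 5.87
ee_pos: [0.6633, 0.0295, 0.0452]
ee_rot: [-0.006, -0.083, 0.997, -0.0]
contact_force: [-16.2, -2.2, 8.3]
width: -0.0
grip_force: 8.6
```

The stop shows as a force rise at the predicted position. I'll retreat, lift, and plan the gate arc.

Emit:
drive_tool(motion=[[1,[0.006,0.001,0],0],[1,[0.006,0.001,0],0],[1,[-0.01,-0.002,0],0],[1,[-0.05,-0.008,0],0],[1,[-0.06,-0.01,0.03],0],[1,[-0.06,-0.01,0.07],0],[1,[-0.06,-0.01,0.11],0],[1,[-0.06,-0.01,0.15],0],[1,[-0.06,-0.01,0.17],0],[1,[-0.06,-0.01,0.17],0]])

```text
clock: 6.7
ee_pos: [0.6147, 0.0194, 0.2232]
ee_rot: [0.009, -0.082, 0.997, -0.002]
contact_force: [0.0, -0.2, 0.6]
width: -0.003
grip_force: 0.0
```

```bash
python3 - <<'E'
from h import *
np.set_printoptions(precision=4,suppress=True)
st=state();print(st["ee_pos"],st["ee_rot"],st["joint_positions"],st["contact_force"])
s=snapshot("side"); cv2.imwrite("pics/s2.png",cv2.resize(s["image"][110:330,200:460],None,fx=2.7,fy=2.7,interpolation=cv2.INTER_CUBIC))
x,y,a=.763,.044,.164;c,sn=np.cos(a),np.sin(a)
def tool(g,gap,r=.14):
    P=np.array([-.105,.105])+r*np.array([-np.sin(g),-np.cos(g)])+(.0165+gap)*np.array([-np.cos(g),np.sin(g)])
    return np.array([x+c*P[0]-sn*P[1],y+sn*P[0]+c*P[1]])
print("pre",tool(1.602,.035))
for g in np.arange(1.6,-.06,-.08): print(round(g,2),tool(g,0))
E
```

```text
[0.6147 0.0194 0.2232] [ 0.0089 -0.0823  0.9966 -0.0018] [-0.0811  0.3308  1.4448 -0.0007  1.3479 -1.8166] [ 0.0191 -0.203   0.5956]
pre [0.4967 0.163 ]
1.6 [0.5013 0.128 ]
1.52 [0.502  0.1167]
1.44 [0.5035 0.1056]
1.36 [0.5059 0.0946]
1.28 [0.5092 0.0838]
1.2 [0.5134 0.0733]
1.12 [0.5184 0.0632]
1.04 [0.5242 0.0535]
0.96 [0.5307 0.0443]
0.88 [0.5379 0.0357]
0.8 [0.5458 0.0276]
0.72 [0.5544 0.0202]
0.64 [0.5634 0.0136]
0.56 [0.573  0.0076]
0.48 [0.5831 0.0025]
0.4 [ 0.5935 -0.0018]
0.32 [ 0.6042 -0.0053]
0.24 [ 0.6152 -0.0079]
0.16 [ 0.6263 -0.0096]
0.08 [ 0.6376 -0.0104]
-0.0 [ 0.6488 -0.0104]
```

View pics/s2.png

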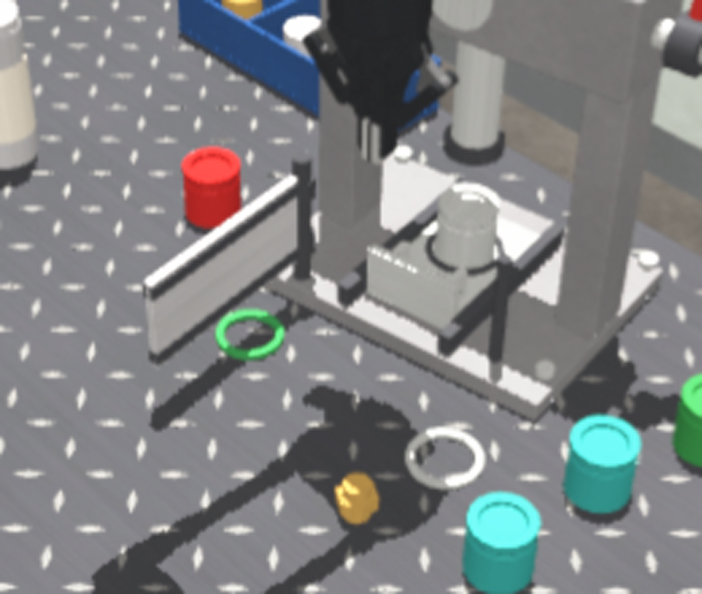

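The view shows the carriage home with the piston upright in its seat at (467,225). The gate is still open and the bystanders have not moved. Next is the far side of the gate.

Emit:
drive_tool(motion=[[1,[-0.03,0.035,0],-0.12],[1,[-0.06,0.07,0],-0.24],[1,[-0.09,0.105,0],-0.36],[1,[-0.114,0.145,0],-0.48],[1,[-0.114,0.145,0],-0.6],[1,[-0.114,0.145,0],-0.72],[1,[-0.114,0.145,0],-0.84],[1,[-0.114,0.145,0],-0.96],[1,[-0.114,0.145,0],-1.08],[1,[-0.114,0.145,0],-1.2]])

```text
clock: 7.58
ee_pos: [0.4956, 0.1653, 0.2142]
ee_rot: [0.0, 0.497, 0.868, -0.0]
contact_force: [0.2, -0.9, -0.9]
width: 0.002
grip_force: 0.0
```

Emit:
drive_tool(motion=[[1,[0,0,0],-0.12],[1,[0,0,0],-0.24],[1,[0,0,0],-0.36],[1,[0,0,0],-0.4],[1,[0,0,0],-0.4]])

```text
clock: 8.0
ee_pos: [0.4956, 0.1651, 0.2142]
ee_rot: [0.0, 0.658, 0.753, -0.0]
contact_force: [0.4, 0.6, -0.3]
width: 0.004
grip_force: 0.0
```

Emit:
drive_tool(motion=[[1,[0,0,-0.04],0],[1,[0,0,-0.08],0],[1,[0,0,-0.109],0],[1,[0,0,-0.109],0],[1,[0,0,-0.109],0],[1,[0.002,-0.012,-0.109],0],[1,[0.004,-0.022,-0.109],0],[1,[0.005,-0.03,-0.109],0],[1,[0.006,-0.037,-0.109],0]])

```text
clock: 8.75
ee_pos: [0.5027, 0.1273, 0.108]
ee_rot: [0.001, 0.658, 0.753, 0.001]
contact_force: [-0.4, 2.3, 0.5]
width: 0.003
grip_force: 0.7
```

Contact came where expected. Now I'll follow the arc.

Emit:
drive_tool(motion=[[1,[0.001,-0.011,0],0.08],[1,[0.002,-0.022,0],0.16],[1,[0.005,-0.033,0],0.24],[1,[0.008,-0.044,0],0.32],[1,[0.012,-0.055,0],0.4],[1,[0.017,-0.065,0],0.48],[1,[0.023,-0.0745,0],0.56],[1,[0.0295,-0.084,0],0.64],[1,[0.0365,-0.0925,0],0.72],[1,[0.0445,-0.1,0],0.8]])

```text
clock: 9.58
ee_pos: [0.5457, 0.0273, 0.1073]
ee_rot: [0.0, 0.311, 0.951, 0.0]
contact_force: [-1.6, 1.0, 1.0]
width: 0.002
grip_force: 0.7
```

Emit:
drive_tool(motion=[[1,[0.0085,-0.0075,0],0.08],[1,[0.0175,-0.014,0],0.16],[1,[0.027,-0.02,0],0.24],[1,[0.037,-0.025,0],0.32],[1,[0.0475,-0.0295,0],0.4],[1,[0.058,-0.033,0],0.48],[1,[0.069,-0.0355,0],0.56],[1,[0.08,-0.037,0],0.64],[1,[0.086,-0.0375,0],0.7],[1,[0.092,-0.038,0],0.74]])

```text
clock: 10.42
ee_pos: [0.638, -0.011, 0.1072]
ee_rot: [0.0, -0.054, 0.999, -0.0]
contact_force: [-0.8, 0.0, 0.8]
width: 0.002
grip_force: 0.6
```

Emit:
drive_tool(motion=[[1,[0.003,0,0],0.02],[1,[0.006,0.0005,0],0.04],[1,[0.009,0.001,0],0.06],[1,[0.012,0.0015,0],0.06],[1,[0.014,0.002,0],0.06]])

```text
clock: 10.83
ee_pos: [0.6505, -0.0082, 0.1065]
ee_rot: [-0.002, -0.083, 0.997, -0.0]
contact_force: [-8.0, -3.4, 4.8]
width: 0.0
grip_force: 4.0
```

Force has risen to about 8 N at the gate's stop. I'll hold briefly, then retreat.

Emit:
drive_tool(motion=[[1,[0.002,0,0],0],[1,[0.002,0,0],0],[1,[0.002,0,0],0],[1,[-0.015,-0.002,0],0],[1,[-0.05,-0.008,0],0],[1,[-0.08,-0.013,0.03],0],[1,[-0.09,-0.015,0.07],0],[1,[-0.11,-0.018,0.11],0],[1,[-0.15,-0.025,0.13],0],[1,[-0.18,-0.03,0.13],0]])

```text
clock: 11.67
ee_pos: [0.4744, -0.0381, 0.2412]
ee_rot: [0.005, -0.083, 0.997, -0.001]
contact_force: [0.5, -0.3, 0.3]
width: -0.0
grip_force: 0.0
```

Emit:
drive_tool(motion=[[1,[0,0,0],0],[1,[0,0,0],0],[1,[0,0,0],0]])

```text
clock: 11.92
ee_pos: [0.4726, -0.0375, 0.2367]
ee_rot: [0.001, -0.082, 0.997, -0.0]
contact_force: [-0.2, -0.4, 0.3]
width: 0.003
grip_force: 0.0
```

```bash
python3 - <<'E'
from h import *
t=snapshot("top")["image"][150:310,220:420];s=snapshot("side")["image"][110:310,220:420]
cv2.imwrite("pics/e.png",np.hstack([cv2.resize(i,(400,400),interpolation=cv2.INTER_CUBIC) for i in(t,s)])); print(state()["contact_force"])
E
```

```text
[-0.14395541 -0.17466886  0.21676054]
```

View pics/e.png

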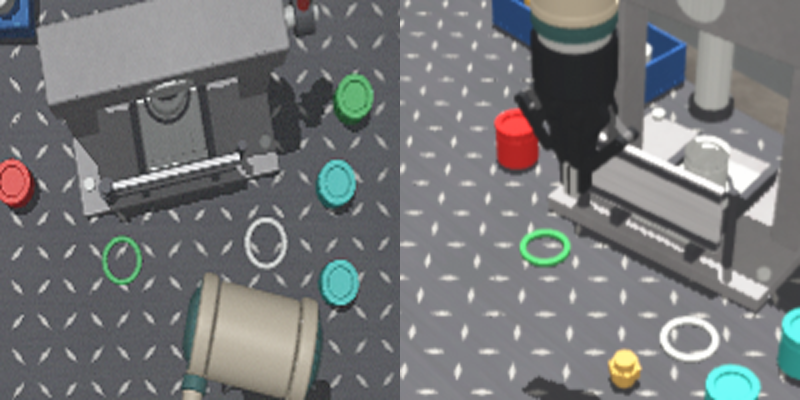

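The gate is shut parallel to the press front, from (110,185) to (240,157) in the left half. The piston stands behind it at (705,160) in the right half. The rings and union have not moved, and the robot touches nothing.

```bash
python3 -c "from station import *; print(sign_off())"
```

```text
the job is handed in; nothing more can be done
None
```

I handed the job in with the carriage home at its stop, the piston upright in its seat, the gate shut and the robot clear; the rings and union near the press were left where they were, and sign-off returned no verdict.

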